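Hook a trapped key out of the router fixture's guarded slot

TASK

An orange key has slipped in under the clear guard of the slotted aluminium fixture. Take the yellow-handled hooked pick from its wooden stand, reach under the guard over the key, hook it from behind and drag it past the brass spring roller along the slot until it sits snug against the steel stop screw at the open end, holding a light pull on it there for a moment; be gentle, neither the stop nor the fixture may be yanked or struck hard. Then leave the key there, hang the pick back in its stand the way it was, and do not disturb the wrench, the wooden blank or the collet nut.

Things in the scene. Friction and masses are not known exactly. Their poses are not given: they have to be found in the camera images.
- pick: Hooked pick, 120 g, loose, upright in the stand. Origin: on the shaft axis, centre of the underside of its black flange (32 x 32 x 6 mm); z up, x the way the hook points. Below it a 6 mm square steel shaft goes down to an arm that runs along +x (6 mm wide, its top 31 and underside 37 mm below the origin) to the tip.
- pick_handle (a point): Middle of the pick's yellow handle, 34 mm above the pick's origin. The handle is 18 x 18 mm, sides along the pick's x and y, from 6 to 56 mm above the pick's origin.
- pick_tip (a point): Lower end of the pick's downward tip, 62 mm ahead (+x) of and 50 mm below the pick's origin. The tip is a round pin 6 mm thick and stands 13 mm below the arm's underside. 56 mm are clear between shaft and tip.
- stand: Wooden pick stand, fixed. Two upright plates along its x (x -30 to 80 mm, tops 56 mm high) leave a 16 mm gap centred on y = 0, in which shaft and arm hang; the flange rests on the plate tops. Origin: underside, below the home pick's shaft. Pick at home: same axes, its origin 56 mm above the stand's, at x about 0. Lift it straight up 55 mm or more to clear the plates.
- guide: Slotted aluminium fixture, fixed, rigid. Origin: underside, below the slot's centre line at the guard's front edge; x along the slot, inward. Slot 20 mm wide (y -10 to 10), floor at z = 10 mm. x 0 to 74 mm: walls and a solid clear guard, its underside at z = 46, top at 51 mm; closed by a wall at x = 74. x -76 to 0 mm: open on top, low walls to z = 24 mm.
- slot_mouth (a point): Centre of the slot floor at the guard's front edge, where the covered part begins: 20 mm wide, 36 mm tall. The pick's shaft must stay outside (x below about -5 mm of the guide); only its arm and tip go under the guard.
- roller (a point): Nose of the brass roller (radius 10 mm, up to 8.5 mm above the slot floor) that is sprung 6.5 mm into the open slot from its +y wall at x = -14 mm of the guide. The key is dragged past it by pushing it back about 1.5 mm: some 2 to 15 N of pull.
- stop: Low red bar across the slot's open end, fixed to the guide, same axes, 6 mm long (x), 9 mm high; the pick's arm clears it. Origin: middle of its underside, on the slot floor, x = -79 mm of the guide. A rigid steel stop screw (7 mm thick) sticks out of it along +x; its end lies anywhere from 5 to 33 mm from this origin and is not measured: feel for it. Key seated: its centre is 13 mm past that end.
- key: Orange feather key with round ends, loose, 26 x 15 x 9 mm (x, y, z), about 35 g, lying on the slot floor with its long side along the slot. Origin: centre of its underside. It starts wholly under the guard, its centre 19 to 32 mm inside the guard's front edge.
- wrench: Bystander: steel open-end wrench 150 mm long lying on the table; origin at its underside near mid-length. Leave alone.
- blank: Bystander: plywood blank 110 x 34 x 9 mm lying on the table; origin at the centre of its underside. Leave alone.
- collet: Bystander: steel collet nut, 28 mm across and 26 mm high, standing on the table; origin at the centre of its underside. Leave alone.
Not all that is in view belongs to the job. Leave any red or turquoise look-alike of the pick alone. There is more than one size of the guide; the job needs the larger.

How it is judged:
By the outcome, as a careful person would: the job done as asked, in the order asked, and still so for the second after the job is handed in, with the robot touching nothing.
It also fails if it takes over 72 s, if anything falls off the work surface, if the arm or the gripper's body presses on something with over 40 N, if the wrist force passes 120 N, or if a joint passes its speed limit or range.

ROBOT

A 6-joint arm with a two-finger parallel gripper is mounted at the origin on the work surface. World frame = base frame: x ahead of the robot, y to its left, z up, the work surface at z = 0. Lengths are in m, angles in rad, forces in N, time in s.
With the tool pointing down it reaches from about 0.35 to 0.775 m from the base axis. Payload 5.5 kg.
Tool frame: the origin (TCP) lies between the finger pads; the fingertips stand 17 mm ahead of it and the grasp point (between the pads) lies 2 mm behind it (manip.tip_extent is the z of the fingertips in the tool frame, in m); z points along the fingers, y is the line along which they close (so a half turn about z gives the same grasp; the last joint's range is limited). The gripper opens to 85 mm and grips with 20 to 120 N. Pads are 22 mm wide; open, the fingers measure 114 mm over their backs; the gripper's body (76 mm by 85 mm) begins 54 mm behind the grasp point. The pads swing forward as they close: fully open they stand 13 mm farther back than shut.
Start: joints at [-1.336, 0.313, 0.046, 1.304, 0, 1.431], TCP at [0.21, -0.535, 0.248] pointing down, gripper open.
Joint ranges: [-2.76, 2.76], [-0.86, 1.69], [-1.03, 1.26], [-2.2, 2.34], [-1.47, 1.5], [-3.14, 3.14]. Speed limits (rad/s): [2.57, 2.57, 3.14, 3.14, 3.14, 3.14].

INTERFACE

Orientations are given as a unit quaternion [x, y, z, w].
In Python, from rig import manip, eoat, solver, camera gives the robot as it stands. Calls block until the motion is done:
- manip.movep(position, orientation): joint-space move of the TCP to a pose.
- manip.servo_line(position, ori=None, rate=0.15, force_limit=None): straight line of the TCP; ori=None keeps the orientation; rate is the mean speed in m/s. With force_limit (N) it stops when the force on the tool has changed by that much, and returns True; else False.
- manip.movej(angles): joint-space move.
- eoat.gripper_open() and eoat.grab(f_grip=None): open the fingers fully, or close them until they stop; f_grip is the grip in N (None keeps the last).
- manip.dwell(seconds).
- solver.solve_ik(position, orientation): joint angles nearest the present ones, or None.
- manip.get_obs(): the state.
- camera(name): name is "side" or "top" or "wrist"; returns a dict with "color" (480x640x3 uint8, red, green, blue), "camera_matrix" (3x3 intrinsics, pixels), "D" ([k1, k2, p1, p2, k3] as OpenCV has them; the pictures are not rectified), "extrinsics" (4x4, takes a point from camera to world coordinates). Camera axes: x right, y down, z forward; pixel columns grow to the right and rows downward; lengths in m; the calibration is good to about 2 mm. A picture is of the moment at which its call begins. There is no depth.
A pose or a line that the arm cannot do raises manip.MotionError and nothing moves.
- manip.sign_off(): hands the job in; it is judged then, once.
The state is a dict: "time": time; "joint_pos": joint angles; "qd": joint speeds; "effort": joint torques, N m; "position": TCP position; "orientation": TCP orientation; "wrist_force": force on the tool from outside, world axes, zero at the start; "torque": the same for the moment, N m; "width": opening from 0.0 (shut) to 1.0 (fully open); "finger_force": force on a finger pad.
Only numpy, scipy, OpenCV 4.12 (cv2) and the standard library are available. Lean on these libraries where they do the work, as an engineer would, in place of code of your own. Each camera call takes 0.05 s, during which the arm holds its last target. There are 200 camera calls.

## Working session

There is one attempt and no reset: what is moved stays moved. The work goes in short steps, each a Python script; the robot and the scene stay as the last script left them, time stands still between calls to the robot, and variables do not carry over. Pictures are saved under pics/ and viewed, at most 14 in all, crops included, and the job is handed in when it is done.

```bash
ls; mkdir -p pics; cat > h.py <<'E'
import numpy as np, cv2
from rig import manip, eoat, solver, camera
def snap(n,f=None):
    c=camera(n)
    if f: cv2.imwrite('pics/'+f,c['color'][:,:,::-1])
    return c
def ray(c,uv):
    p=cv2.undistortPoints(np.array([[uv]],float),np.array(c['camera_matrix']),np.array(c['D'],float))[0,0]
    E=np.array(c['extrinsics']); d=E[:3,:3]@np.array([p[0],p[1],1]); return E[:3,3],d/np.linalg.norm(d)
def onz(c,uv,z):
    o,d=ray(c,uv); return o+d*(z-o[2])/d[2]
def proj(c,P):
    E=np.linalg.inv(np.array(c['extrinsics'])); r,_=cv2.Rodrigues(E[:3,:3])
    return cv2.projectPoints(np.array(P,float).reshape(-1,1,3),r,E[:3,3],np.array(c['camera_matrix']),np.array(c['D'],float))[0][:,0]
def tri(c1,u1,c2,u2):
    o1,d1=ray(c1,u1);o2,d2=ray(c2,u2)
    s=np.linalg.lstsq(np.c_[d1,-d2],o2-o1,rcond=None)[0]
    a=o1+s[0]*d1;b=o2+s[1]*d2; return (a+b)/2,np.linalg.norm(a-b)
E
python3 - <<'E'
from h import *
import pickle
C={n:snap(n,n+'0.png') for n in('top','side')}
pickle.dump(C,open('c0.pkl','wb'))
for n in C: print(n,np.round(C[n]['extrinsics'],3).tolist(),C[n]['camera_matrix'][0][0])
o=manip.get_obs();print(o['orientation'],o['wrist_force'],manip.tip_extent,o['time'])
E
```

```text
pics
top [[0.009, -0.997, 0.073, 0.572], [-1.0, -0.007, 0.016, 0.059], [-0.015, -0.073, -0.997, 0.865], [0.0, 0.0, 0.0, 1.0]] 479.15427581664693
side [[-0.991, -0.077, 0.106, 0.491], [-0.13, 0.699, -0.703, 0.846], [-0.021, -0.711, -0.703, 0.836], [0.0, 0.0, 0.0, 1.0]] 541.7849710279163
[ 9.82493464e-01  1.86295337e-01 -3.41011046e-05 -7.99203486e-04] [-0.00633149  0.33687001  0.16790772] 0.017 0.1
```

View pics/top0.png

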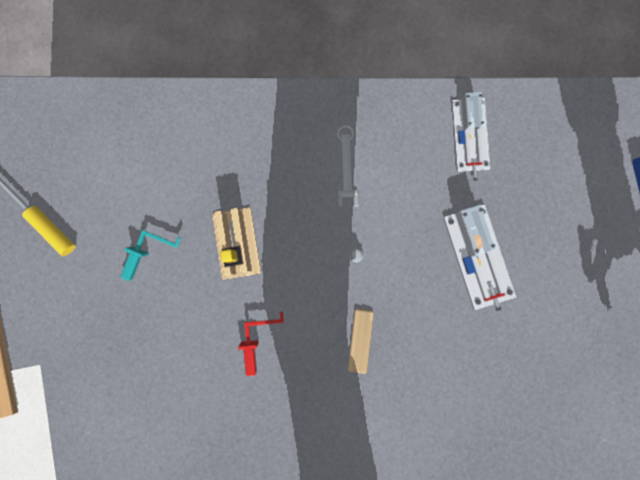

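View pics/side0.png

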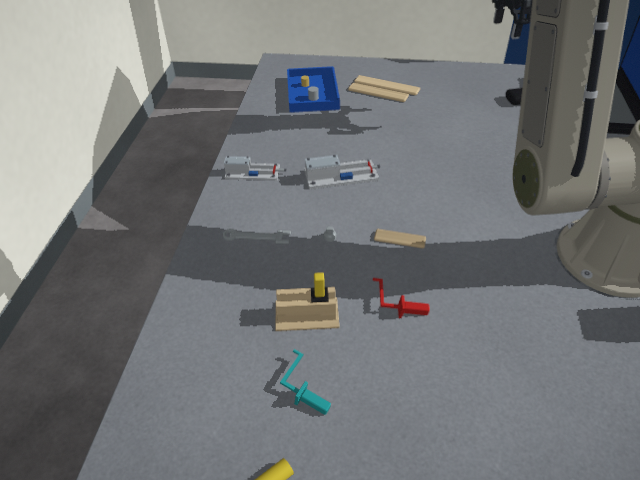

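The top view shows these candidates for the pick:
- Yellow handle in the wooden stand at (231,256). This is my choice.
- Red look-alike at (250,350).
- Turquoise look-alike at (132,260).
- Yellow screwdriver at (48,230).

For the guide, there is a large one at (480,255) and a small one at (471,132). I choose the large one, with the orange key at about (478,241). I'll check both choices in one crop.

```bash
python3 - <<'E'
from h import *
import pickle
C=pickle.load(open('c0.pkl','rb'));I=C['top']['color'][:,:,::-1]
a=cv2.resize(I[195:315,195:275],None,fx=5,fy=5,interpolation=cv2.INTER_CUBIC)[:600]
b=cv2.resize(I[195:315,440:520],None,fx=5,fy=5,interpolation=cv2.INTER_CUBIC)[:600]
cv2.imwrite('pics/crop1.png',np.hstack([a,b]))
E
```

```text
(no output)
```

View pics/crop1.png

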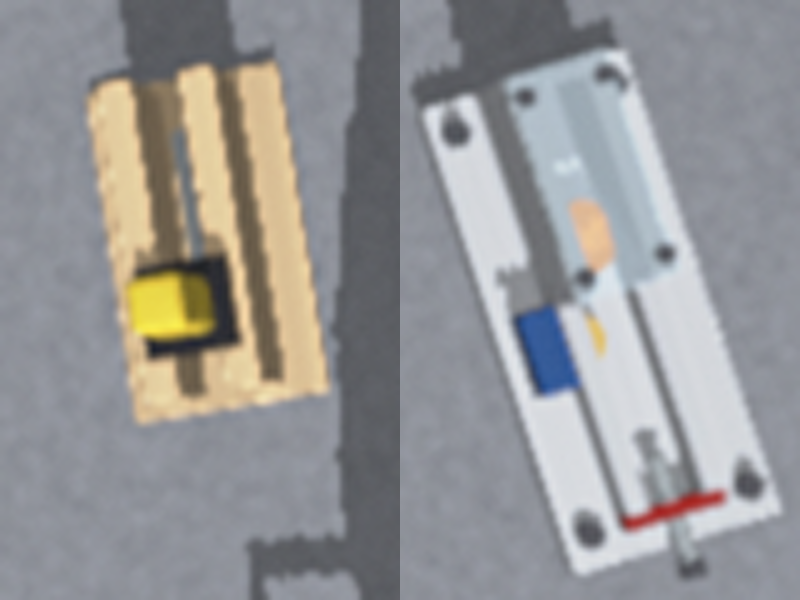

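The crop confirms both choices. The yellow pick hangs with its black flange at crop (185,305), and its hook points up the image into the gap. The large guide has the orange key under the guard at crop (592,235), the roller nose at (597,335), the red bar at (675,509) and the screw end at about (645,435).

```bash
cat >> h.py <<'E'
def q(a): return [np.cos(a/2),np.sin(a/2),0,0]   # tool down, tool x at yaw a; tool y at a-90deg
E
python3 - <<'E'
from h import *
import pickle
C=pickle.load(open('c0.pkl','rb'))['top']
L=lambda x,y:(195+x/5-.4,195+y/5-.4)
R=lambda x,y:(440+(x-400)/5-.4,195+y/5-.4)
P=lambda s,p,z:print(s,np.round(onz(C,p,z),4))
for x,y in((135,265),(228,255),(240,345),(150,357)):P('flange',L(x,y),.062)
P('stand front',L(135,422),.056);P('stand front r',L(328,390),.056);P('stand back l',L(90,90),.056);P('stand back r',L(272,65),.056)
P('arm end',L(178,135),.025)
P('red l',R(625,523),.019);P('red r',R(725,495),.019);P('key',R(592,235),.019)
P('screw end',R(645,435),.0145);P('roller',R(597,335),.018)
for n,p in(('fl',(575,575)),('fr',(780,515)),('bl',(420,100))):P(n,R(*p),.01)
P('guard f l',R(560,300),.051);P('guard fr',R(672,280),.051);P('guard bl',R(505,85),.051);P('guard br',R(628,48),.051)
for nm,p,y in(('stand',[.57,.19],8),('guide',[.56,-.25],18)):
  for k in(90,-90):
    for z in(.1,.3):
      s=solver.solve_ik([*p,z],q(np.radians(y+k)));print(nm,k,z,None if s is None else np.round(s,2))
E
```

```text
flange [0.6045 0.2374 0.062 ]
flange [0.6081 0.2062 0.062 ]
flange [0.578  0.2015 0.062 ]
flange [0.5737 0.2316 0.062 ]
stand front [0.5519 0.2374 0.056 ]
stand front r [0.5631 0.1725 0.056 ]
stand back l [0.6643 0.2555 0.056 ]
stand back r [0.6733 0.1936 0.056 ]
arm end [0.6521 0.2315 0.025 ]
red l [ 0.5202 -0.2144  0.019 ]
red r [ 0.5303 -0.249   0.019 ]
key [ 0.6204 -0.2047  0.019 ]
screw end [ 0.5506 -0.2233  0.0145]
roller [ 0.5854 -0.2061  0.018 ]
fl [ 0.5014 -0.1996  0.01  ]
fr [ 0.5231 -0.2712  0.01  ]
bl [ 0.6688 -0.1473  0.01  ]
guard f l [ 0.5966 -0.1836  0.051 ]
guard fr [ 0.6036 -0.2212  0.051 ]
guard bl [ 0.6694 -0.1662  0.051 ]
guard br [ 0.6823 -0.2077  0.051 ]
stand 90 0.1 [ 0.19  0.44 -0.14  0.99  0.    1.62]
stand 90 0.3 [0.19 0.36 0.24 1.45 0.   1.62]
stand -90 0.1 [ 0.19  0.44 -0.14  0.99  0.   -1.52]
stand -90 0.3 [ 0.19  0.36  0.24  1.45  0.   -1.52]
guide 90 0.1 [-0.55  0.47 -0.1   1.    0.    0.71]
guide 90 0.3 [-0.55  0.39  0.27  1.46  0.    0.71]
guide -90 0.1 [-0.55  0.47 -0.1   1.    0.   -2.44]
guide -90 0.3 [-0.55  0.39  0.27  1.46  0.   -2.44]
```

```bash
python3 - <<'E'
from h import *
import pickle
manip.movep([.52,-.235,.27],q(np.radians(107)))
W={'g':snap('wrist','wg.png')}
manip.movep([.55,.21,.27],q(np.radians(99)))
W['s']=snap('wrist','ws.png')
pickle.dump(W,open('w.pkl','wb'))
for k in W: print(np.round(W[k]['extrinsics'],3).tolist())
print(manip.get_obs()['time'])
E
```

```text
[[0.957, 0.275, 0.095, 0.496], [0.291, -0.903, -0.315, -0.156], [-0.0, 0.329, -0.944, 0.395], [0.0, 0.0, 0.0, 1.0]]
[[0.988, 0.147, 0.051, 0.539], [0.156, -0.933, -0.325, 0.292], [0.0, 0.329, -0.944, 0.395], [0.0, 0.0, 0.0, 1.0]]
3.425
```

View pics/wg.png

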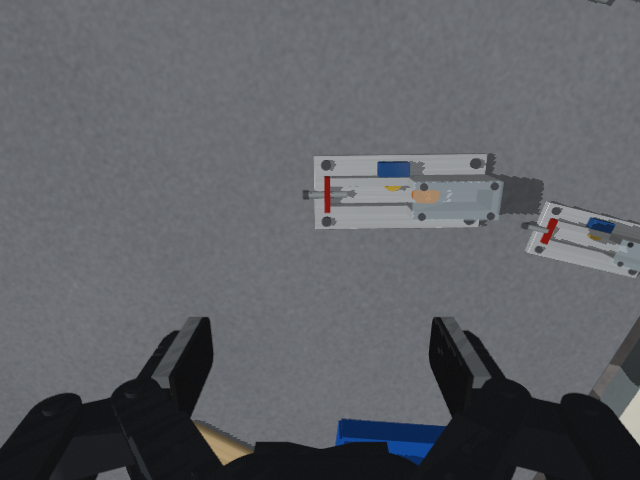

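View pics/ws.png

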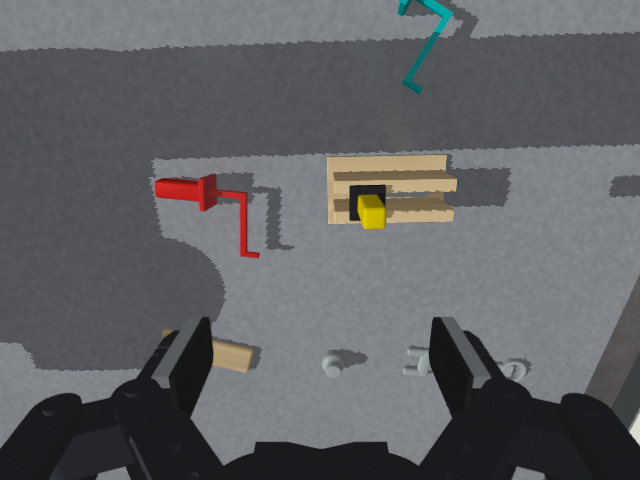

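The wrist views show:
- **Guide:** red bar at (327,194), roller (394,187), key (426,196) and guard front at x≈412.
- **Stand:** flange at (366,202), handle top at (373,217), plates spanning x 328–455.

I'll refine these positions with masks next.

```bash
cat > m.py <<'E'
from h import *
import pickle
W=pickle.load(open('w.pkl','rb'));T=pickle.load(open('c0.pkl','rb'))['top']
def cen(c,roi,lo,hi):
    x0,y0,x1,y1=roi
    m=cv2.inRange(cv2.cvtColor(c['color'][y0:y1,x0:x1],cv2.COLOR_RGB2HSV),lo,hi)
    v,u=np.nonzero(m); return (u.mean()+x0,v.mean()+y0),len(u),(u.min()+x0,u.max()+x0,v.min()+y0,v.max()+y0)
RED=((0,150,80),(6,255,255)); ORA=((7,70,120),(20,255,255)); YEL=((24,150,60),(34,255,255)); BLK=((0,0,0),(180,255,42))
G,S=W['g'],W['s']
for nm,c,roi,(lo,hi),z in (('red w',G,(310,150,340,230),RED,.017),('red t',T,(480,285,510,305),RED,.017),
  ('key w',G,(405,175,450,215),ORA,.019),('key t',T,(465,225,490,252),ORA,.019)):
    p,n,b=cen(c,roi,lo,hi); print(nm,np.round(p,1),n,b,np.round(onz(c,p,z),4))
def edges(c,cols,rows,thr,sat,z):
    I=cv2.cvtColor(c['color'],cv2.COLOR_RGB2HSV).astype(int); out=[]
    for u in range(*cols):
        r=np.arange(*rows); k=(I[r,u,2]>thr)&(I[r,u,1]>=sat[0])&(I[r,u,1]<=sat[1])
        if k.any(): out.append((u,r[k].min()-.5,r[k].max()+.5))
    o=np.array(out,float); ys=[]
    for j in(1,2):
        f=np.polyfit(o[:,0],o[:,j],1)
        r=np.abs(o[:,j]-np.polyval(f,o[:,0]));k=r<1.5;f=np.polyfit(o[k,0],o[k,j],1)
        a,b=[onz(c,(u,np.polyval(f,u)),z) for u in cols]; d=b-a
        print('edge',np.round(a,4),np.round(b,4),'yaw',round(np.degrees(np.arctan2(d[1],d[0])),2),k.mean())
edges(G,(330,370),(140,240),185,(0,40),.01)
edges(G,(330,470),(140,240),170,(0,40),.01)
edges(S,(332,444),(145,235),110,(50,255),.056)
y,n,b=cen(S,(340,175,400,240),*YEL);print('yel w',y,n,b); yt,n,b2=cen(T,(215,240,245,275),*YEL);print('yel t',yt,n,b2)
print('tri handle',tri(S,y,T,yt))
k,n,b=cen(S,(340,175,395,230),*BLK);print('blk w',k,n,b,onz(S,(b[0]-.5,b[2]-.5),.062),onz(S,(b[1]+.5,b[2]-.5),.062))
cs=cv2.resize(S['color'][150:235,320:465,::-1],None,fx=4,fy=4,interpolation=cv2.INTER_CUBIC)
cg=cv2.resize(G['color'][150:235,305:515,::-1],None,fx=3.8,fy=3.8,interpolation=cv2.INTER_CUBIC)
o=np.zeros((600,800,3),np.uint8);o[:cs.shape[0],:cs.shape[1]]=cs;o[-cg.shape[0]:,:cg.shape[1]]=cg[:,:800]
if cs.shape[0]+cg.shape[0]>600:print('overlap')
cv2.imwrite('pics/crop2.png',o)
E
python3 m.py
```

```text
red w [327.  193.9] 180 (np.int64(325), np.int64(329), np.int64(176), np.int64(212)) [ 0.5262 -0.2329  0.017 ]
red t [494.8 296.1] 31 (np.int64(485), np.int64(503), np.int64(294), np.int64(299)) [ 0.5257 -0.2327  0.017 ]
key w [425. 196.] 305 (np.int64(411), np.int64(438), np.int64(190), np.int64(202)) [ 0.6201 -0.206   0.019 ]
key t [478.3 241.3] 58 (np.int64(475), np.int64(481), np.int64(236), np.int64(248)) [ 0.6209 -0.2051  0.019 ]Traceback (most recent call last):
  File "m.py", line 24, in <module>
    edges(G,(330,370),(140,240),185,(0,40),.01)
    ~~~~~^^^^^^^^^^^^^^^^^^^^^^^^^^^^^^^^^^^^^^
  File "m.py", line 20, in edges
    f=np.polyfit(o[:,0],o[:,j],1)
                 ~^^^^^
IndexError: too many indices for array: array is 1-dimensional, but 2 were indexed
```

```bash
sed -i '/^edges(G,(330,370)/d; s/(330,470),(140,240),170,(0,40)/(330,470),(140,240),145,(0,60)/' m.py; python3 m.py | grep -v '^red\|^key'
```

```text
edge [ 0.5182 -0.1968  0.01  ] [ 0.6498 -0.1551  0.01  ] yaw 17.55 1.0
edge [ 0.5407 -0.2686  0.01  ] [ 0.6806 -0.2238  0.01  ] yaw 17.76 1.0
edge [0.5546 0.2532 0.056 ] [0.6503 0.27   0.056 ] yaw 9.97 1.0
edge [0.5647 0.1924 0.056 ] [0.666  0.2112 0.056 ] yaw 10.48 0.5267857142857143
yel w (np.float64(371.19767441860466), np.float64(211.42906976744186)) 860 (np.int64(357), np.int64(385), np.int64(194), np.int64(228))
yel t (np.float64(228.55729166666666), np.float64(255.66666666666666)) 192 (np.int64(221), np.int64(237), np.int64(249), np.int64(262))
tri handle (array([0.59080701, 0.21885739, 0.094274  ]), np.float64(0.001032069122571538))
blk w (np.float64(363.5680147058824), np.float64(196.45404411764707)) 544 (np.int64(350), np.int64(384), np.int64(185), np.int64(219)) [0.57342612 0.23207027 0.062     ] [0.60364051 0.23684629 0.062     ]
overlap
```

View pics/crop2.png

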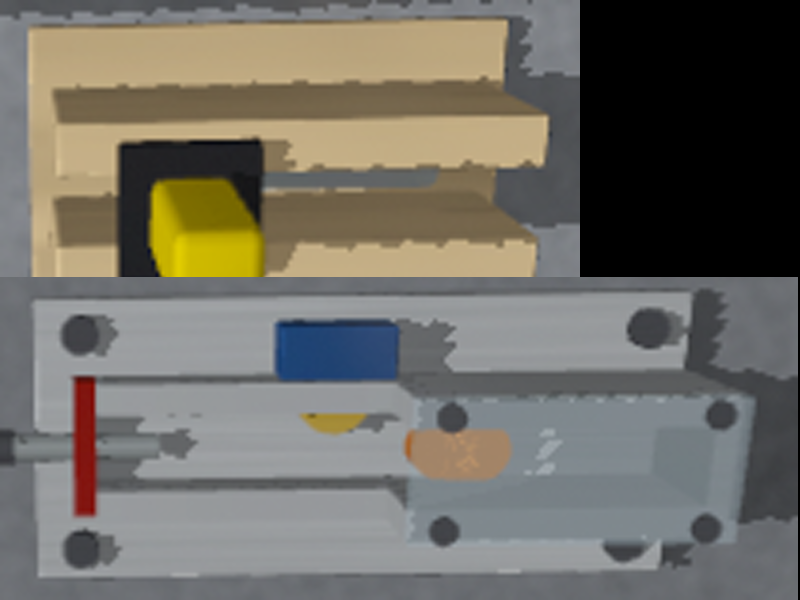

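The pick origin comes out at (0.591, 0.2187) with yaw about 9.5°, agreeing across the views. The guide origin is at (0.6013, -0.2089) with yaw 17.6°, and the key is near guide (19, -2.5) mm. I'll grasp and lift.

```bash
cat >> h.py <<'E'
PO=np.array([.591,.2187]);PY=np.radians(9.5);GO=np.array([.6013,-.2089]);GY=np.radians(17.6)
def gp(x,y,z):  # pick origin at guide coords (m) -> TCP target (TCP is 32 mm above pick origin)
    c,s=np.cos(GY),np.sin(GY); return [GO[0]+c*x-s*y,GO[1]+s*x+c*y,z+.032]
def gl():       # pick origin in guide coords from the state
    p=np.array(manip.get_obs()['position']);c,s=np.cos(GY),np.sin(GY);d=p[:2]-GO
    return np.round([1e3*(c*d[0]+s*d[1]),1e3*(-s*d[0]+c*d[1]),1e3*(p[2]-.032)],1)
def gf():
    f=np.array(manip.get_obs()['wrist_force']);c,s=np.cos(GY),np.sin(GY)
    return np.round([c*f[0]+s*f[1],-s*f[0]+c*f[1],f[2]],2)
QP=q(PY+np.pi/2);QG=q(GY+np.pi/2)
E
python3 - <<'E'
from h import *
manip.movep([*PO,.17],QP)
print(manip.servo_line([*PO,.088],rate=.08,force_limit=8),manip.get_obs()['position'],manip.get_obs()['wrist_force'])
eoat.grab(80); o=manip.get_obs();print(o['width'],o['finger_force'],o['wrist_force'],o['position'])
print(manip.servo_line([*PO,.168],rate=.08,force_limit=10))
o=manip.get_obs();print(o['width'],o['position'],o['wrist_force'],o['time'])
manip.movep(gp(-.095,-.0025,.13),QG)
snap('wrist','w2.png');snap('side','s2.png');o=manip.get_obs();print(gl(),gf(),o['time'])
I=cv2.imread('pics/w2.png');J=cv2.imread('pics/s2.png')
cv2.imwrite('pics/v2.png',np.vstack([cv2.resize(I,(400,300)),np.zeros((0,400,3),np.uint8)]) if 0 else np.hstack([cv2.resize(I[100:400,150:550],(400,300)),cv2.resize(J[90:240,250:450],(400,300))]))
E
```

```text
False [0.5914973  0.21879785 0.08865083] [ 0.33348739 -0.49139659 -1.01650545]
0.20078322995164583 78.10679197311401 [ 0.0661275  -0.02779614  1.92527274] [0.5911734  0.21876969 0.08824858]
False
0.19906351988014778 [0.59057532 0.21860463 0.1672737 ] [ 0.15487333  0.09931721 -1.42479959] 6.8833
[-94.2  -1.8 130. ] [ 0.32  0.05 -1.45] 8.6833
```

View pics/v2.png

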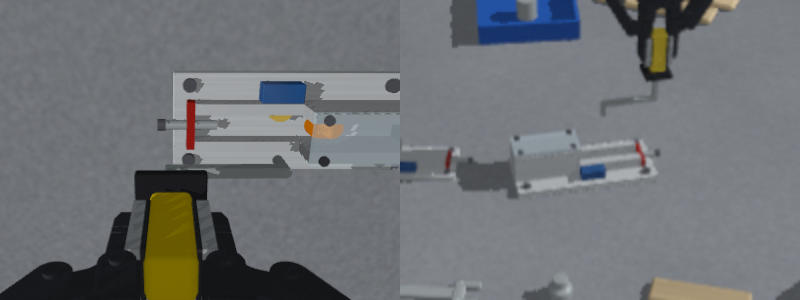

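The pick is held upright. The tip is at wrist pixel (440,262) and side pixel (352,146). I'll compare that with the expected tip position.

```bash
python3 - <<'E'
from h import *
W=snap('wrist');S=snap('side')
l=gl()/1e3
e=np.array(gp(l[0]+.062,l[1],l[2]-.05))-[0,0,.032]
print('exp tip',e,'px w',proj(W,e),'side',proj(S,e))
t,err=tri(W,(438,267),S,(352,147));d=t[:2]-GO;c,s=np.cos(GY),np.sin(GY)
print('tri',t,err,'guide',c*d[0]+s*d[1],-s*d[0]+c*d[1])
cv2.imwrite('pics/v3.png',np.hstack([cv2.resize(W['color'][220:295,370:470,::-1],(400,300),interpolation=3),cv2.resize(S['color'][110:165,330:403,::-1],(400,300),interpolation=3)]))
E
```

```text
exp tip [ 0.57105621 -0.22038229  0.08      ] px w [[425.5745808  258.99905803]] side [[349.71577731 146.46451597]]
tri [ 0.57100276 -0.21877215  0.08433706] 0.013374138522311925 guide -0.03186408679253857 -0.0002490639480302887
```

View pics/v3.png

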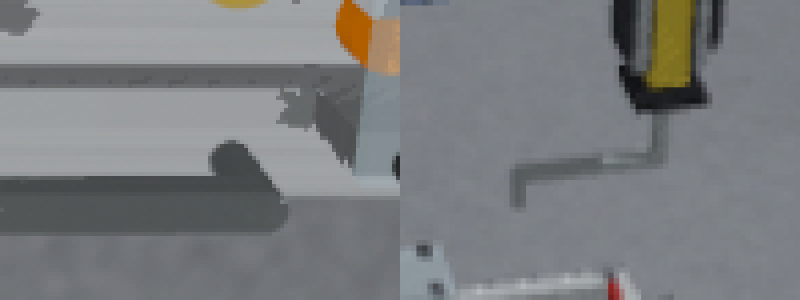

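Tip matches the expected position within about 2 px: wrist (427.5,259.5) against an expected (425.6,259.0). Going in under the guard.

```bash
python3 - <<'E'
from h import *
Y=-.0025
def go(x,z,rate,fl):
    r=manip.servo_line(gp(x,Y,z),ori=QG,rate=rate,force_limit=fl); print(r,gl(),gf()); return r
if not go(-.080,.073,.06,5) and not go(-.013,.073,.05,4):
    go(-.013,.0612,.03,4)
snap('wrist','w4.png');S=snap('top')
print(manip.get_obs()['time'])
I=cv2.imread('pics/w4.png')
cv2.imwrite('pics/v4.png',np.hstack([cv2.resize(I[140:260,270:430],(400,300),interpolation=3),cv2.resize(S['color'][190:310,430:590,::-1],(400,300),interpolation=3)]))
E
```

```text
False [-79.8  -2.7  73.4] [-0.59  0.25 -1.19]
False [-13.3  -2.5  73. ] [-0.   -0.1  -1.07]
False [-13.1  -2.4  60.9] [ 0.63 -0.85 -1.  ]
12.05
```

View pics/v4.png

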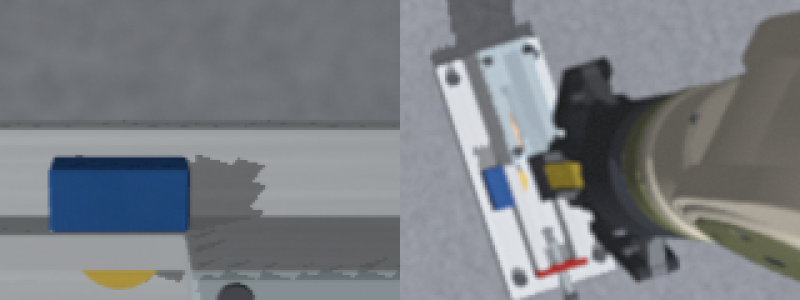

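The pick is inside with no contact force, and the tip is about 49 mm in, behind the key. Next I drag it past the roller, then feel for the stop.

```bash
python3 - <<'E'
from h import *
Y=-.0025
def go(x,z,rate,fl):
    r=manip.servo_line(gp(x,Y,z),ori=QG,rate=rate,force_limit=fl); print(r,gl(),gf()); return r
b=gf()
ok=True
for x in(-.036,-.048,-.060,-.074):
    if go(x,.0612,.025,18): ok=False;break
if ok:
    manip.dwell(.3);print(gf())
    r=go(-.110,.0612,.015,3.5)
    for _ in range(4): manip.dwell(.25);print(gl(),gf())
S=snap('top');W=snap('wrist');print(manip.get_obs()['time'])
cv2.imwrite('pics/v5.png',np.hstack([cv2.resize(W['color'][140:260,300:460,::-1],(400,300),interpolation=3),cv2.resize(S['color'][190:310,430:590,::-1],(400,300),interpolation=3)]))
E
```

```text
False [-35.9  -2.6  61.2] [ 0.48  1.26 -0.7 ]
False [-48.2  -2.5  61.2] [-1.07 -0.16 -1.31]
False [-60.3  -2.6  61.3] [ 1.25 -0.54 -1.46]
False [-74.4  -2.2  61. ] [-0.25  0.41 -1.32]
[ 0.13 -1.24 -1.54]
True [-94.1  -2.4  61. ] [ 2.81 -0.31 -0.55]
[-94.1  -2.3  60.5] [3.58 0.14 1.31]
[-94.2  -2.2  60.5] [ 3.9  -1.08  1.45]
[-94.3  -2.1  60.5] [ 4.83 -0.8   0.64]
[-94.3  -2.1  60.5] [ 5.52 -1.66  2.06]
17.8917
```

View pics/v5.png

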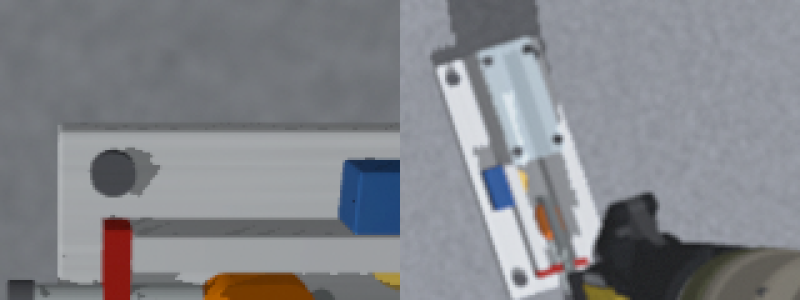

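The orange key (wrist crop (255,288)) has been dragged clear of the roller and is against the screw, held at 3–5.5 N for 1 s. I'll back off, lift out and check the seating.

```bash
python3 - <<'E'
from h import *
Y=-.0022
def go(x,z,rate,fl):
    r=manip.servo_line(gp(x,Y,z),ori=QG,rate=rate,force_limit=fl); print(r,gl(),gf()); return r
go(-.089,.0612,.02,6); go(-.089,.14,.06,8)
manip.movep(gp(-.095,-.055,.18),QG)
W=snap('wrist');S=snap('side');print(gl(),manip.get_obs()['time'])
k=cv2.inRange(cv2.cvtColor(W['color'],cv2.COLOR_RGB2HSV),(7,70,120),(20,255,255))
n,l,st,ce=cv2.connectedComponentsWithStats(k)
for i in range(1,n):
    if st[i,4]>60:
        p=onz(W,ce[i],.019);d=p[:2]-GO;c,s=np.cos(GY),np.sin(GY);print(ce[i],st[i],c*d[0]+s*d[1],-s*d[0]+c*d[1])
u,v=proj(W,gp(-.055,0,.019-.032))[0].astype(int);print(u,v)
u=min(max(u,80),560);v=min(max(v,60),420)
cv2.imwrite('pics/v6.png',cv2.resize(W['color'][v-60:v+60,u-80:u+80,::-1],(800,600),interpolation=3))
E
```

```text
True [-92.6  -1.5  60.3] [-1.48  0.1   3.65]
False [-89.2  -2.  139.5] [ 0.16 -1.05 -1.64]
[-95.4 -54.1 179. ] 20.1
[378.64939551 145.3851468 ] [362 136  34  20 579] -0.04703863391056283 -0.0026326186153610206
[173.91304348 433.75362319] [166 427  17  16  69] -0.2513647715429566 -0.3030917062079279
[214.68803419 462.28205128] [204 449  20  24 234] -0.21147521240807834 -0.3437843624937368
[199.91891892 476.81081081] [192 473  17   7  74] -0.23025651024718413 -0.3658107263654633
368 142
```

View pics/v6.png

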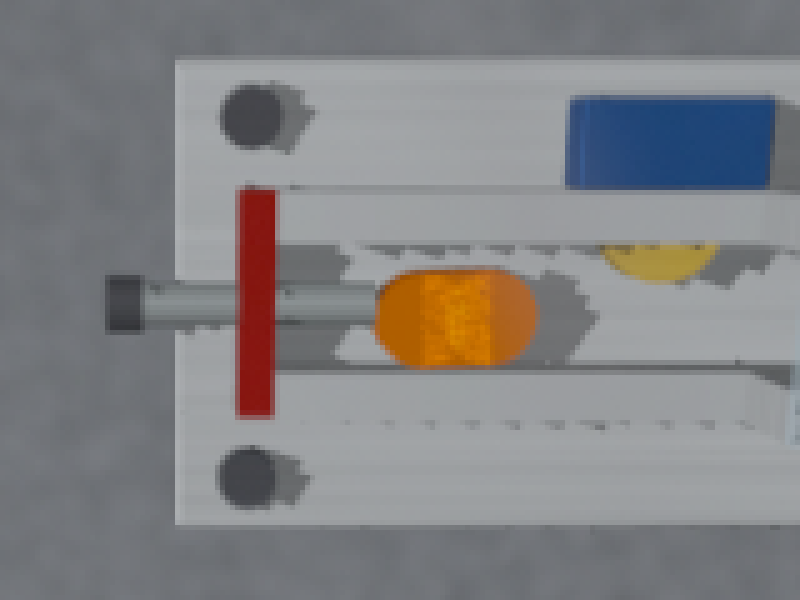

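The key sits at crop (457,318) with its end touching the screw end at (375,305), no gap, clear of the roller. Now I hang the pick back.

```bash
python3 - <<'E'
from h import *
H=[.5912,.2188]
manip.movep([*H,.185],QP); manip.dwell(.3)
W=snap('wrist');o=manip.get_obs();p=np.array(o['position']);u=np.array([np.cos(PY),np.sin(PY)])
print(p,proj(W,[*(p[:2]+.062*u),p[2]-.082]))
cv2.imwrite('pics/w7.png',W['color'][:,:,::-1])
r=manip.servo_line([*H,.0925],ori=QP,rate=.06,force_limit=5);print(r,manip.get_obs()['position'],manip.get_obs()['wrist_force'])
if not r:
    r=manip.servo_line([*H,.0865],ori=QP,rate=.015,force_limit=2.5)
    o=manip.get_obs();print(r,o['position'],o['wrist_force'],o['time'])
E
```

```text
[0.59141729 0.21824216 0.18501534] [[425.37078167 258.60677956]]
False [0.59151858 0.21887064 0.09299933] [-0.34456198 -0.07392184 -1.88997623]
True [0.5914427  0.21887778 0.08820777] [-0.78699439  0.37235931  4.08914102] 24.3583
```

The flange landed on the plates at exactly the expected height. Releasing and retreating.

```bash
python3 - <<'E'
from h import *
import pickle
eoat.gripper_open(); manip.dwell(.2)
manip.servo_line([.5912,.2188,.19],ori=QP,rate=.08,force_limit=10)
manip.movep([.55,.21,.27],q(np.radians(99))); manip.dwell(.3)
W=snap('wrist');print(manip.get_obs()['time'],manip.get_obs()['wrist_force'])
T=snap('top')
I0=pickle.load(open('w.pkl','rb'))['s']['color']
f=lambda I:cv2.resize(I[140:240,315:465,::-1],(400,267),interpolation=3)
cv2.imwrite('pics/v8.png',np.vstack([np.hstack([f(I0),f(W['color'])]),cv2.resize(T['color'][80:390,200:520,::-1],(800,333))[:333]]))
E
```

```text
27.4583 [0.78334974 0.01053464 0.20349546]
```

View pics/v8.png

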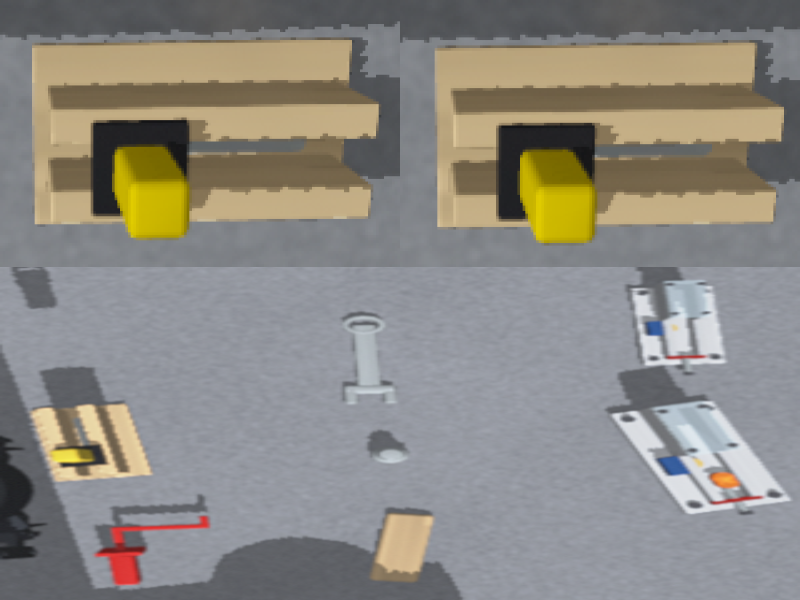

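The pick hangs just as it did before (handle at crop (560,195) now, (155,190) before). The key is at the screw at (723,480), and the wrench, blank and collet nut are undisturbed.

```bash
python3 -c "
from h import *
print(manip.sign_off())"
```

```text
the job is handed in; nothing more can be done
None
```

The job is handed in after about 27 s of robot time: the key sits snug against the stop screw after a 1 s pull of about 3–5.5 N, the pick hangs back in its stand as it was, and the bystanders look undisturbed in the last top view.

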